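# Send a chocolate mould through the cooler's swing flaps

## Robot

A 7-joint arm with a two-finger parallel gripper is mounted at the origin on the work surface. World frame = base frame: x ahead of the robot, y to its left, z up, the work surface at z = 0. Lengths are in m, angles in rad, forces in N, time in s.
With the tool pointing down it reaches from about 0.425 to 0.875 m from the base axis. Payload 4.7 kg.
Tool frame: the origin (TCP) lies between the finger pads; the fingertips stand 11 mm ahead of it and the grasp point (between the pads) lies 8 mm behind it (ctrl.tip_reach is the distance from the TCP to the fingertips, in m); z points along the fingers, y is the direction in which the jaws open and shut (so a half turn about z gives the same grasp; the last joint's range is limited). The gripper opens to 87 mm and grips with 3 to 60 N. Pads are 19 mm wide; open, the fingers measure 117 mm over their backs; the gripper's body (75 mm by 190 mm) begins 51 mm behind the grasp point.
Start: joints at [-1.252, 0.321, -0.07, 1.45, 0.023, 1.371, -0.057], TCP at [0.195, 0.62, 0.234] pointing down, gripper open.
Joint ranges: [-2.86, 2.86], [-0.3, 2.09], [-1.38, 1.24], [0.06, 2.45], [-1.56, 4.7], [0.09, 2.05], [-2.69, 2.69]. Speed limits (rad/s): [2.57, 2.57, 3.14, 3.14, 3.14, 3.14, 3.14].

## Interface

Orientations are given as a rotation vector (axis times angle).
In Python, from bench import ctrl gives the robot as it stands. The module is installed in compiled form; this text tells all that it offers.
- The arm moves only by the tool move_arm, never from a script. Its argument "rows" is a list of rows, each an object with "xyz": the shift along the tool's x, y, z in cm, a list of three; "twist": the turn, a rotation vector about the tool's x, y, z in rad, a list of three; "grip": the closure, from 0 (fully open) to 1 (shut). A call has 1 to 5 rows; each row is the pose to reach, as a shift and turn from the pose commanded when the call began, along the tool's axes at that moment; what a row does not reach only later rows make up. A row lasts 1/10 s, in which the tool goes at most 50 mm and 8.59 degrees, less where a joint would pass 70% of its speed; a pose out of reach is approached as far as the arm can. A call with a gripper value outside its range is refused whole. The fingers move at their own pace and stop on an object; "force" is the grip in N (left out, the last holds). Time passes only in rows, so rows that repeat a pose let the fingers close. It gives the time, the measured TCP pose, the force and the opening at its end, in the units of the state.
- ctrl.get_state(): the state, without advancing time (a new reading comes with each control period).
- ctrl.get_image(name): name is "side" or "top"; returns (picture, depth): 420x560x3 uint8, blue, green, red; 420x560 float32, m along the optical axis (not along the pixel's ray), 0 where there is no reading.
- ctrl.camera_info(name): a dict with "mtx" (3x3 intrinsics, pixels), "world_from_camera" (4x4, takes a point from camera to world coordinates). Camera axes: x right, y down, z forward; pixel columns grow to the right and rows downward; lengths in m; the calibration is good to about 2 mm. A picture is of the moment at which its call begins. camera_info takes no time and is no camera call.
- ctrl.close_job(): hands the job in, once; it reports no verdict.
The state is a dict: "time": time; "joint_positions": joint angles; "qd": joint speeds; "joint_torque": joint torques, N m; "position": TCP position; "tool_rot": TCP orientation; "ft_force": force on the tool from outside, world axes, zero at the start; "torque": the same for the moment, N m; "grip_width": opening from 0.0 (shut) to 1.0 (fully open).
Only numpy, scipy, OpenCV 4.12 (cv2) and the standard library are available. Lean on these libraries where they do the work, as an engineer would, in place of code of your own. Each camera call takes 0.05 s, during which the arm holds its last target. There are 200 camera calls.

## Task

Load the rectangular chocolate mould into the cooler: lay it in the open infeed lane in front of the flaps, push it flat along the lane through the pair of sprung swing flaps, and on until you feel the hidden cushioned stop under the hood; press it home there with about 10 N for about half a second, never more than 20 N. Then withdraw, leaving the mould lying flat inside with both flaps shut behind it, and leave everything else on the slab alone.

Things in the scene. Friction and masses are not known exactly. Their poses are not given: they have to be found in the camera images.
- mould: Rectangular chocolate mould: white plastic block 100 mm long (its x), 60 wide (y), 24 high, six brown round fillings flush in its top; 0.2 to 0.33 kg. Origin: centre of its underside; z up. Lies flat on the dark slab (top 20 mm above the table) left or right of the lane; a round mould lies on the other side. Alike end for end: either end may lead. Can be gripped across its width.
- cooler: White bench-top cooler with steel infeed lane, fixed on the slab. Origin: on the slab's top, on the lane's centre line, in the plane of the shut flaps; x runs along the lane into the cooler (pushing direction), y left, z up. In this frame a cabinet 300 mm wide, 190 high stands at x 215 to 415 mm. Sliding the mould takes 1 to 3 N, some N more while it opens the flaps.
- lane_mouth (a point): Start of the lane, on the slab, 85 mm before the flaps; axes as the cooler's. The slab is the lane's floor; it is open on top as far as the hood. Funnel: 94 mm wide here, 66 mm 30 mm further on; then 66 up to the flaps; 82 for 45 mm past the flaps, narrowing to 66 at 65 mm past them and on to the stop. Walls 4 mm thick, 36 high.
- hood_front (a point): Middle of the low hood's front top edge, 110 mm past the flaps, 47 mm above the slab. Hood: 144 mm wide, underside 41 mm above the slab, reaching back 105 mm to the cabinet. Under it, unseen, is a rubber stop on a spring (1.2 N/mm, 15 mm travel, then solid), its free face set anywhere 148 to 183 mm past the flaps: find it by feel. It may push the mould back some mm when let go.
- flap_l (a joint): Left swing flap: steel leaf 36 mm long, 3 thick, top 33 mm above the slab, hinged upright at the left wall, meeting the other in the middle like saloon doors. Radians: 0 shut, up to 1.5 swung inwards (cooler's +x) only; a spring (0.02 Nm shut, 0.1 Nm wide open) shuts it, once the mould's trailing end is over 37 mm past the flaps and the fingers are gone.
- flap_r (a joint): The right swing flap, the mirror image, hinged at y -36.5 mm. Radians: 0 shut, grows to 1.5 as it swings inwards.
- round_mould: A round white mould, 72 mm across, 20 mm high, with six small brown fillings. Leave alone. Origin: centre of its underside.
- sphere_stand: A chocolate ball of 80 mm on a round foot, 112 mm high in all. Leave alone. Origin: centre of its underside.
- scraper: A flat metal scraper with a plastic handle, 140 mm wide. Leave alone. Origin: underside.
- disc_a: A chocolate disc, 36 mm across, 12 mm high, left of the lane. Leave alone. Origin: underside.
- disc_b: A chocolate disc, 36 mm across, 12 mm high, right of the hood. Leave alone. Origin: underside.
- cutter: A steel ring cutter, 60 mm across, 35 mm high. Leave alone. Origin: underside.
- spatula: A spatula, 240 mm long, lying at the left. Leave alone.
Not all that is in view belongs to the job. Leave any purple look-alike of the mould alone.

How it is judged:
By the outcome, as a careful person would: the job done as asked, in the order asked, and still so for the second after the job is handed in, with the robot touching nothing.
It also fails if it takes over 67 s, if anything falls off the work surface, if the arm or the gripper's body presses on something with over 40 N, if the wrist force passes 120 N, or if a joint passes its speed limit or range.

## Working session

There is one attempt and no reset: what is moved stays moved. The work goes in short steps, Python scripts to look and compute and a tool call to move; the robot and the scene stay as the last step left them, time stands still between calls to the robot, and variables do not carry over. Pictures are saved under pics/ and viewed, about 8 in all and at most 12, crops included, and the job is handed in when it is done.

Besides the shell and the picture viewer there is one more tool, called after ">>>" by a JSON object that holds its "name" and its "arguments", one argument or row to a line. move_arm: Moves the arm, as the interface text tells. Its arguments: {"type":"object","properties":{"rows":{"type":"array"},"force":{"type":"number"}},"required":["rows"]}

```bash
mkdir -p pics
cat > h.py <<'E'
from bench import ctrl
import numpy as np, cv2
from scipy.spatial.transform import Rotation as R
def snap(n,f):
    im,d=ctrl.get_image(n); cv2.imwrite(f'pics/{f}.png',im); np.save(f'pics/{f}.npy',d); return im,d
def world(n,f,uv,z=None):
    i=ctrl.camera_info(n); K=np.array(i['mtx']); T=np.array(i['world_from_camera']); d=np.load(f'pics/{f}.npy'); o=[]
    for u,v in uv:
        r=np.linalg.inv(K)@[u,v,1]
        if z is None: s=np.median(d[int(v)-1:int(v)+2,int(u)-1:int(u)+2])
        else: s=(z-T[2,3])/(T[:3,:3]@r)[2]
        o.append(T[:3,:3]@(r*s)+T[:3,3])
    return np.array(o)
def crop(f,x0,y0,x1,y1,s,o):
    cv2.imwrite(f'pics/{o}.png',cv2.resize(cv2.imread(f'pics/{f}.png')[y0:y1,x0:x1],None,fx=s,fy=s,interpolation=cv2.INTER_CUBIC))
E
python3 - <<'E'
from h import *
a,_=snap('top','t0'); b,_=snap('side','s0')
s=ctrl.get_state(); print(s['position'],s['tool_rot'],s['grip_width'],s['time'],ctrl.tip_reach)
for n in('top','side'): print(ctrl.camera_info(n))
cv2.imwrite('pics/t0b.png',cv2.resize(a,(784,588)))
E
```

```text
[0.19500163 0.61957633 0.23255057] [-4.76937015e-01 -3.10500886e+00  2.69826056e-03] 1.0005114651084632 0.1 0.011
{'mtx': array([[435.33049242,   0.        , 274.42184537],
       [  0.        , 435.33049242, 210.83172042],
       [  0.        ,   0.        ,   1.        ]]), 'world_from_camera': array([[ 0.02440776, -0.98553392,  0.16771154,  0.26963302],
       [-0.99916588, -0.02954282, -0.02819158,  0.02897875],
       [ 0.03273843, -0.16688355, -0.98543294,  1.14724507],
       [ 0.        ,  0.        ,  0.        ,  1.        ]])}
{'mtx': array([[438.88214704,   0.        , 276.67388567],
       [  0.        , 438.88214704, 205.73722196],
       [  0.        ,   0.        ,   1.        ]]), 'world_from_camera': array([[ 0.73418419, -0.39285611,  0.55374872, -0.10488808],
       [-0.67886828, -0.43744502,  0.58972851, -0.56911661],
       [ 0.01055618, -0.80889179, -0.58786277,  0.67029062],
       [ 0.        ,  0.        ,  0.        ,  1.        ]])}
```

View pics/t0b.png

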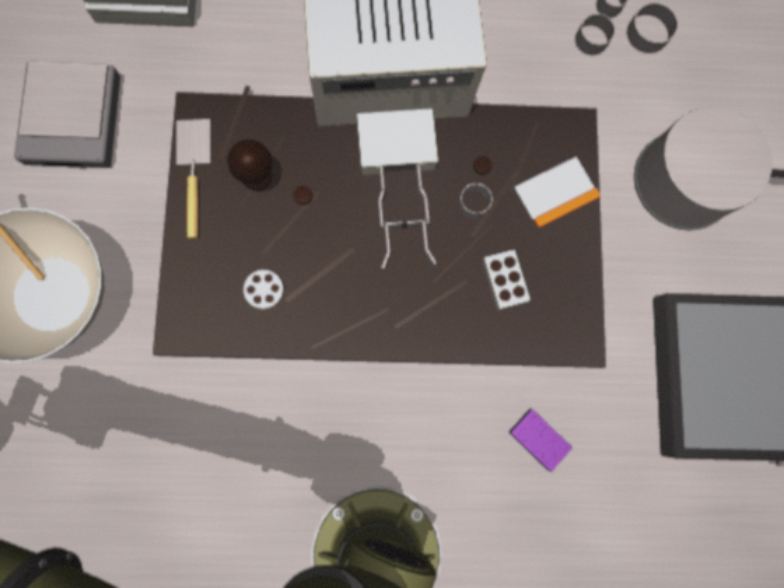

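View pics/s0.png

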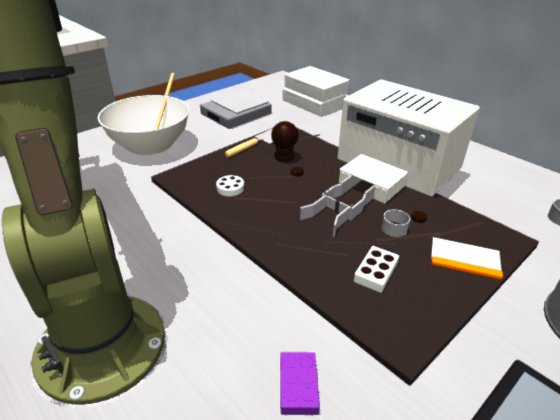

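The top view (784 px wide) shows these candidates:
- White rectangular mould with six fillings at (507,279). This is my choice.
- Round mould at (263,289).
- Purple look-alike at (541,440).
- White and orange scraper at (557,190).

The lane mouth is near (409,265) and the flaps near (405,224). Next is one close crop to check the choice.

Run:
```python
from h import *
crop('t0',240,75,400,230,3.8,'c0')
```

```text
(no output)
```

View pics/c0.png

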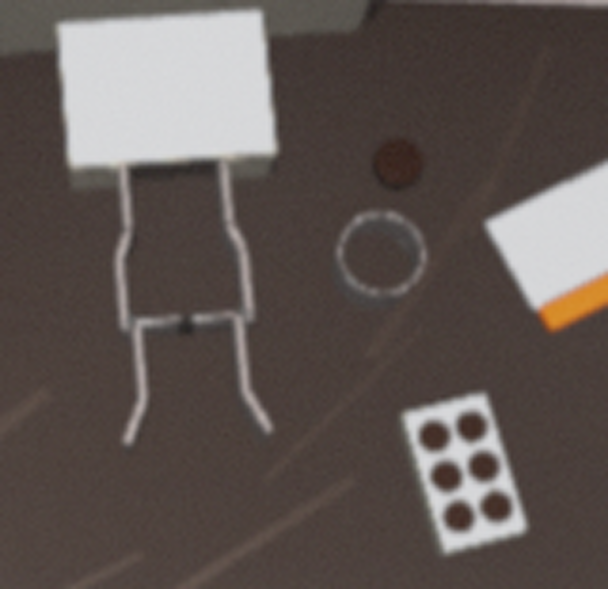

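Run:
```python
from h import *
f=lambda p:np.array(p)/3.8+[240,75]-0.37
w=lambda p,z:world('top','t0',f(p),z)[:,:2]
np.set_printoptions(precision=4,suppress=True)
F=w([(434,436),(472,427),(446,476),(484,466),(459,517),(497,506)],.044);print('mould',F.mean(0),'ax',F[0]+F[1]-F[4]-F[5])
a=F[0]+F[1]-F[4]-F[5];print(np.degrees(np.arctan2(a[1],a[0])))
C=w([(403,411),(486,392),(526,530),(445,553)],.044);print('corn',C,C.mean(0))
H=w([(70,166),(276,155),(60,24),(264,11)],.067);print('hood',H, H[:2].mean(0),H[2:].mean(0))
M=w([(129,442),(271,432),(145,398),(247,392)],.056);print('mouth',M,M[:2].mean(0),M[2:].mean(0))
P=w([(186,320),(137,323),(240,317)],.053);print('flap',P)
# white mould pixels via depth-free threshold
im=cv2.imread('pics/t0.png');m=np.zeros(im.shape[:2],np.uint8);m[170:225,340:385]=(im[170:225,340:385].min(2)>130)*255
c=max(cv2.findContours(m,0,2)[0],key=cv2.contourArea);r=cv2.minAreaRect(c);B=world('top','t0',cv2.boxPoints(r),.044)[:,:2];print('box',B,B.mean(0))
d=np.load('pics/t0.npy');print(world('top','t0',[(362,199),(300,205),(285,100)]))
```

```text
mould [ 0.4964 -0.2299] ax [0.1106 0.0334]
16.803978458274127
corn [[ 0.5373 -0.1871]
 [ 0.5526 -0.2448]
 [ 0.4568 -0.2711]
 [ 0.4394 -0.2155]] [ 0.4965 -0.2296]
hood [[ 0.6969  0.0468]
 [ 0.7102 -0.095 ]
 [ 0.8007  0.0569]
 [ 0.8162 -0.0855]] [ 0.7036 -0.0241] [ 0.8085 -0.0143]
mouth [[ 0.507   0.0012]
 [ 0.5169 -0.0948]
 [ 0.5378 -0.0089]
 [ 0.5442 -0.0782]] [ 0.512  -0.0468] [ 0.541  -0.0435]
flap [[ 0.5944 -0.0359]
 [ 0.5911 -0.0023]
 [ 0.5978 -0.073 ]]
box [[ 0.5352 -0.1855]
 [ 0.555  -0.2444]
 [ 0.4566 -0.2725]
 [ 0.4374 -0.2142]] [ 0.496  -0.2291]
[[ 0.4954 -0.2296  0.044 ]
 [ 0.4796 -0.0706  0.0176]
 [ 0.751  -0.0226  0.0655]]
```

The crop confirms it: a white rectangular mould with six brown fillings. In the world frame its centre is (0.496, -0.230) with yaw about 16.5°. The cooler's flap origin is at about (0.595, -0.037) with yaw about 5.7°.

The lane is too narrow for fingers gripping the mould's sides. I'll grip toward the rear end, lay the front of the mould in the funnel, then push from behind.

```bash
cat >> h.py <<'E'
O=np.array([.595,-.037]); LY=np.radians(5.7)
def lane(x,y=0): c,s=np.cos(LY),np.sin(LY); return O+[c*x-s*y,s*x+c*y]
def go(xy,z,yaw):
    "shift (cm) and twist in tool axes to TCP xyz, tool down with tool x at yaw (deg)"
    s=ctrl.get_state(); Rc=R.from_rotvec(s['tool_rot']); p=np.array(s['position'])
    Rt=R.from_euler('z',yaw,degrees=True)*R.from_euler('x',180,degrees=True)
    print('t',round(s['time'],2),'p',p.round(4),'shift',(Rc.inv().apply(np.r_[xy,z]-p)*100).round(2),'twist',(Rc.inv()*Rt).as_rotvec().round(3),'F',np.round(s['ft_force'],1),'g',round(s['grip_width'],3))
E
python3 - <<'E'
from h import *
go([.5,.2],.22,16.5); go([.469,-.238],.22,16.5)
E
```

```text
t 0.1 p [0.195  0.6196 0.2326] shift [-41.69 -30.87   1.31] twist [-1.000e-03  2.000e-03  2.549e+00] F [-0.2 -0.3 -0.8] g 1.001
t 0.1 p [0.195  0.6196 0.2326] shift [-51.87 -73.58   1.39] twist [-1.000e-03  2.000e-03  2.549e+00] F [-0.2 -0.3 -0.8] g 1.001
```

>>> {"name": "move_arm", "arguments": {
  "rows": [
    {"xyz": [-41,-31,0],"twist": [0,0,0.75],"grip": 0},
    {"xyz": [-41,-31,0],"twist": [0,0,0.75],"grip": 0},
    {"xyz": [-41,-31,0],"twist": [0,0,0.75],"grip": 0},
    {"xyz": [-41,-31,0],"twist": [0,0,0.75],"grip": 0},
    {"xyz": [-41,-31,0],"twist": [0,0,0.75],"grip": 0}
  ]
}}

```text
time: 0.6
position: [0.3408, 0.4143, 0.2332]
tool_rot: [-1.589, -2.71, 0.001]
ft_force: [1.3, 0.4, 0.3]
grip_width: 1.002
```

```bash
python3 -c "
from h import *
go([.469,-.238],.15,16.5)"
```

```text
t 0.6 p [0.3408 0.4143 0.2332] shift [-63.19 -20.65   8.33] twist [-0.     0.     1.793] F [1.3 0.4 0.3] g 1.002
```

>>> {"name": "move_arm", "arguments": {
  "rows": [
    {"xyz": [-63,-20,2],"twist": [0,0,0.75],"grip": 0},
    {"xyz": [-63,-20,2],"twist": [0,0,0.75],"grip": 0},
    {"xyz": [-63,-20,2],"twist": [0,0,0.75],"grip": 0},
    {"xyz": [-63,-20,2],"twist": [0,0,0.75],"grip": 0},
    {"xyz": [-63,-20,2],"twist": [0,0,0.75],"grip": 0}
  ]
}}

```text
time: 1.1
position: [0.3917, 0.1698, 0.2257]
tool_rot: [-2.471, -1.939, -0.0]
ft_force: [1.3, 0.8, 0.3]
grip_width: 1.002
```

```bash
python3 -c "
from h import *
go([.469,-.238],.15,16.5)"
```

```text
t 1.1 p [0.3917 0.1698 0.2257] shift [-37.78  17.2    7.56] twist [-0.    -0.     1.043] F [1.3 0.8 0.3] g 1.002
```

>>> {"name": "move_arm", "arguments": {
  "rows": [
    {"xyz": [-38,17,4],"twist": [0,0,0.75],"grip": 0},
    {"xyz": [-38,17,4],"twist": [0,0,0.75],"grip": 0},
    {"xyz": [-38,17,4],"twist": [0,0,0.75],"grip": 0},
    {"xyz": [-38,17,4],"twist": [0,0,0.75],"grip": 0},
    {"xyz": [-38,17,4],"twist": [0,0,0.75],"grip": 0}
  ]
}}

```text
time: 1.6
position: [0.4378, -0.0746, 0.2019]
tool_rot: [-3.009, -0.899, -0.001]
ft_force: [1.1, 1.1, 0.3]
grip_width: 0.994
```

```bash
python3 -c "
from h import *
go([.469,-.238],.12,16.5)"
```

```text
t 1.6 p [ 0.4378 -0.0746  0.2019] shift [-6.36 15.38  8.18] twist [-0.    -0.001  0.293] F [1.1 1.1 0.3] g 0.994
```

>>> {"name": "move_arm", "arguments": {
  "rows": [
    {"xyz": [-6.4,15.4,8.2],"twist": [0,0,0.293],"grip": 0},
    {"xyz": [-6.4,15.4,8.2],"twist": [0,0,0.293],"grip": 0},
    {"xyz": [-6.4,15.4,8.2],"twist": [0,0,0.293],"grip": 0},
    {"xyz": [-6.4,15.4,8.2],"twist": [0,0,0.293],"grip": 0},
    {"xyz": [-6.4,15.4,8.2],"twist": [0,0,0.293],"grip": 0}
  ]
}}

```text
time: 2.1
position: [0.4675, -0.241, 0.1177]
tool_rot: [3.107, 0.448, -0.009]
ft_force: [-1.7, -0.6, 0.8]
grip_width: 1.001
```

Run:
```python
from h import *
go([.469,-.238],.034,16.5)
snap('side','s1');crop('s1',270,190,460,330,4,'s1c')
```

```text
t 2.1 p [ 0.4675 -0.241   0.1177] shift [ 0.28 -0.26  8.36] twist [ 0.002  0.006 -0.001] F [-1.7 -0.6  0.8] g 1.001
```

View pics/s1c.png

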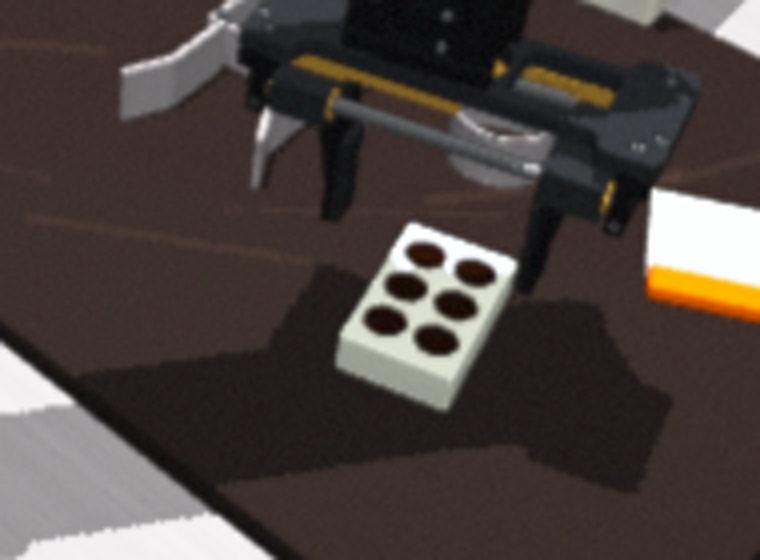

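The open fingers straddle the mould (finger tips at crop pixels (335,215) and (530,290), mould at (430,310)). I'm going straight down.

>>> {"name": "move_arm", "arguments": {
  "rows": [
    {"xyz": [0,0,4],"twist": [0,0,0],"grip": 0},
    {"xyz": [0,0,6.5],"twist": [0,0,0],"grip": 0},
    {"xyz": [0,0,7.8],"twist": [0,0,0],"grip": 0},
    {"xyz": [0,0,8.2],"twist": [0,0,0],"grip": 0},
    {"xyz": [0,0,8.2],"twist": [0,0,0],"grip": 0}
  ]
}}

```text
time: 2.65
position: [0.4705, -0.2357, 0.0386]
tool_rot: [-3.107, -0.461, -0.001]
ft_force: [-0.2, -0.3, 0.7]
grip_width: 0.999
```

```bash
python3 -c "
from h import *
go([.469,-.238],.034,16.5)"
```

```text
t 2.65 p [ 0.4705 -0.2357  0.0386] shift [-0.21  0.17  0.46] twist [-0.    -0.001  0.007] F [-0.2 -0.3  0.7] g 0.999
```

>>> {"name": "move_arm", "arguments": {
  "rows": [
    {"xyz": [-0.3,0.15,0.4],"twist": [0,0,0],"grip": 0},
    {"xyz": [-0.3,0.15,0.4],"twist": [0,0,0],"grip": 0.2},
    {"xyz": [-0.3,0.15,0.4],"twist": [0,0,0],"grip": 0.5},
    {"xyz": [-0.3,0.15,0.4],"twist": [0,0,0],"grip": 0.5},
    {"xyz": [-0.3,0.15,0.4],"twist": [0,0,0],"grip": 0.5}
  ],
  "force": 45
}}

```text
time: 3.15
position: [0.4678, -0.2386, 0.0344]
tool_rot: [3.108, 0.46, 0.001]
ft_force: [0.5, 0.4, -0.2]
grip_width: 0.724
```

>>> {"name": "move_arm", "arguments": {
  "rows": [
    {"xyz": [0,0,0],"twist": [0,0,0],"grip": 0.6},
    {"xyz": [0,0,0],"twist": [0,0,0],"grip": 0.6},
    {"xyz": [0,0,-0.5],"twist": [0,0,0],"grip": 0.6},
    {"xyz": [0,0,-1.5],"twist": [0,0,0],"grip": 0.6},
    {"xyz": [0,0,-2],"twist": [0,0,0],"grip": 0.6}
  ]
}}

```text
time: 3.65
position: [0.4677, -0.2388, 0.0549]
tool_rot: [3.108, 0.46, 0.001]
ft_force: [0.6, -0.4, -2.5]
grip_width: 0.686
```

```bash
python3 -c "
from h import *
go(lane(-.135,0),.055,5.7)
print(lane(-.135),lane(-.1))"
```

```text
t 3.65 p [ 0.4677 -0.2388  0.0549] shift [ 4.780e+00 -1.823e+01 -1.000e-02] twist [ 0.    -0.     0.194] F [ 0.6 -0.4 -2.5] g 0.686
[ 0.4606675  -0.05040817] [ 0.49549444 -0.04693197]
```

>>> {"name": "move_arm", "arguments": {
  "rows": [
    {"xyz": [0,0,-3],"twist": [0,0,0],"grip": 0.6},
    {"xyz": [3,-8,-3.5],"twist": [0,0,0.1],"grip": 0.6},
    {"xyz": [5,-13,-3.5],"twist": [0,0,0.194],"grip": 0.6},
    {"xyz": [5.5,-18.2,-3.5],"twist": [0,0,0.194],"grip": 0.6},
    {"xyz": [5.5,-18.2,-3.5],"twist": [0,0,0.194],"grip": 0.6}
  ]
}}

```text
time: 4.15
position: [0.4672, -0.0458, 0.0896]
tool_rot: [-3.136, -0.158, -0.001]
ft_force: [0.7, 0.4, -4.1]
grip_width: 0.681
```

>>> {"name": "move_arm", "arguments": {
  "rows": [
    {"xyz": [0,0,0],"twist": [0,0,0],"grip": 0.6},
    {"xyz": [0,0,0],"twist": [0,0,0],"grip": 0.6}
  ]
}}

```text
time: 4.35
position: [0.4676, -0.0474, 0.0895]
tool_rot: [-3.137, -0.162, -0.001]
ft_force: [0.6, -0.8, -3.2]
grip_width: 0.689
```

Run:
```python
from h import *
go(lane(-.125,0),.055,5.7)
snap('top','t2'); crop('t2',210,70,370,230,3.7,'t2c')
```

```text
t 4.35 p [ 0.4676 -0.0474  0.0895] shift [0.28 0.23 3.45] twist [-0.    -0.001  0.003] F [ 0.6 -0.8 -3.2] g 0.689
```

View pics/t2c.png

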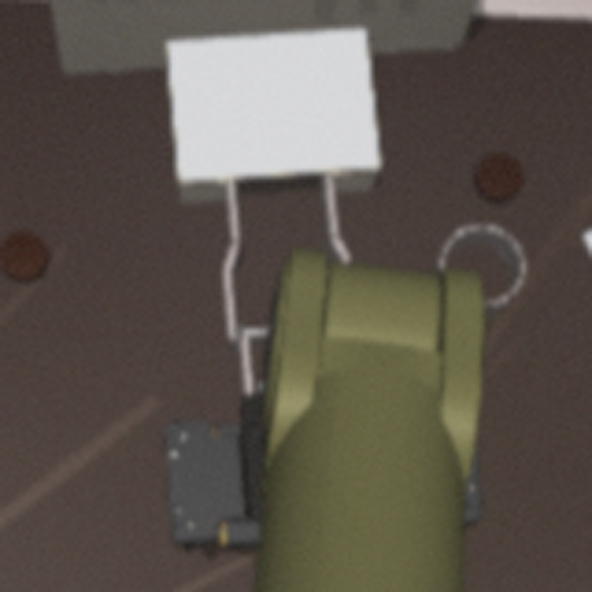

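The arm hides the lane from the top camera, so I'll lower the mould into the funnel mouth and check from the side.

>>> {"name": "move_arm", "arguments": {
  "rows": [
    {"xyz": [-0.7,0.2,1],"twist": [0,0,0],"grip": 0.6},
    {"xyz": [-0.7,0.2,2.5],"twist": [0,0,0],"grip": 0.6},
    {"xyz": [-0.7,0.2,4],"twist": [0,0,0],"grip": 0.6},
    {"xyz": [-0.7,0.2,4.8],"twist": [0,0,0],"grip": 0.6},
    {"xyz": [-0.7,0.2,5],"twist": [0,0,0],"grip": 0.6}
  ]
}}

```text
time: 4.9
position: [0.4594, -0.0526, 0.0378]
tool_rot: [3.137, 0.153, -0.004]
ft_force: [0.8, -0.6, -3.2]
grip_width: 0.686
```

Run:
```python
from h import *
go(lane(-.1,0),.0345,5.7)
snap('side','s3'); crop('s3',270,150,430,270,4.8,'s3c')
```

```text
t 4.9 p [ 0.4594 -0.0526  0.0378] shift [ 3.65 -0.21  0.32] twist [ 0.001  0.003 -0.002] F [ 0.8 -0.6 -3.2] g 0.686
```

View pics/s3c.png

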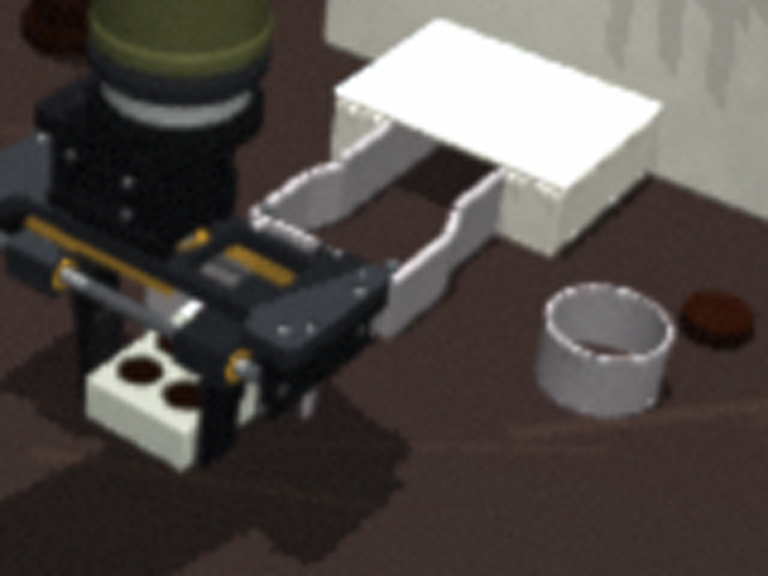

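The mould is low in the funnel mouth and level, held at its rear end (crop pixel (165,400)). I'll set it down and ease it forward, watching the forces.

>>> {"name": "move_arm", "arguments": {
  "rows": [
    {"xyz": [0,-0.2,0.3],"twist": [0,0,0],"grip": 0.6},
    {"xyz": [0.8,-0.2,0.3],"twist": [0,0,0],"grip": 0.6},
    {"xyz": [1.4,-0.2,0.3],"twist": [0,0,0],"grip": 0.6},
    {"xyz": [1.8,-0.2,0.3],"twist": [0,0,0],"grip": 0.6},
    {"xyz": [1.8,-0.2,0.3],"twist": [0,0,0],"grip": 0.6}
  ]
}}

```text
time: 5.45
position: [0.4796, -0.0473, 0.0364]
tool_rot: [3.137, 0.157, 0.002]
ft_force: [0.2, 0.6, -2.5]
grip_width: 0.687
```

```bash
python3 -c "
from h import *
go(lane(-.102,0),.0345,5.7);print(ctrl.get_state()['torque'])"
```

```text
t 5.45 p [ 0.4796 -0.0473  0.0364] shift [1.38 0.12 0.19] twist [ 0.001 -0.001  0.001] F [ 0.2  0.6 -2.5] g 0.687
[-0.11647806  0.24539975  0.02437494]
```

>>> {"name": "move_arm", "arguments": {
  "rows": [
    {"xyz": [0.5,0.1,0.1],"twist": [0,0,0],"grip": 0.6},
    {"xyz": [1,0.1,0.2],"twist": [0,0,0],"grip": 0.6},
    {"xyz": [1.3,0.1,0.2],"twist": [0,0,0],"grip": 0.6},
    {"xyz": [1.3,0.1,0.2],"twist": [0,0,0],"grip": 0.6}
  ]
}}

```text
time: 5.85
position: [0.4925, -0.0471, 0.0343]
tool_rot: [3.137, 0.156, 0.002]
ft_force: [0.9, 1.1, -1.4]
grip_width: 0.684
```

```bash
python3 -c "
from h import *
go(lane(-.102,0),.0345,5.7);print(ctrl.get_state()['torque'])"
```

```text
t 5.85 p [ 0.4925 -0.0471  0.0343] shift [ 0.1   0.01 -0.02] twist [ 0.    -0.002  0.   ] F [ 0.9  1.1 -1.4] g 0.684
[-0.01274196  0.02751237  0.01525404]
```

>>> {"name": "move_arm", "arguments": {
  "rows": [
    {"xyz": [0,0,0],"twist": [0,0,0],"grip": 0.3},
    {"xyz": [0,0,0],"twist": [0,0,0],"grip": 0.05},
    {"xyz": [0,0,0],"twist": [0,0,0],"grip": 0.05},
    {"xyz": [0,0,-2],"twist": [0,0,0],"grip": 0.05},
    {"xyz": [0,0,-5],"twist": [0,0,0],"grip": 0.05}
  ],
  "force": 20
}}

```text
time: 6.35
position: [0.4898, -0.0472, 0.0833]
tool_rot: [3.137, 0.156, -0.006]
ft_force: [1.3, 0.7, 0.4]
grip_width: 0.924
```

>>> {"name": "move_arm", "arguments": {
  "rows": [
    {"xyz": [0,0,0],"twist": [0,0,0],"grip": 0.05},
    {"xyz": [-3,0,0],"twist": [0,0,0],"grip": 0.4},
    {"xyz": [-4.5,0,0],"twist": [0,0,0],"grip": 0.8},
    {"xyz": [-4.5,0,0],"twist": [0,0,0],"grip": 0.8},
    {"xyz": [-4.5,0,0],"twist": [0,0,0],"grip": 0.8}
  ]
}}

```text
time: 6.85
position: [0.4472, -0.0512, 0.0842]
tool_rot: [-3.137, -0.157, -0.002]
ft_force: [0.6, -0.6, -0.2]
grip_width: 0.67
```

Run:
```python
from h import *
go(lane(-.147,0),.037,5.7)
snap('side','s4'); crop('s4',270,150,430,270,4.8,'s4c')
```

```text
t 6.85 p [ 0.4472 -0.0512  0.0842] shift [0.14 0.06 4.72] twist [-0.001 -0.001  0.001] F [ 0.6 -0.6 -0.2] g 0.67
```

View pics/s4c.png

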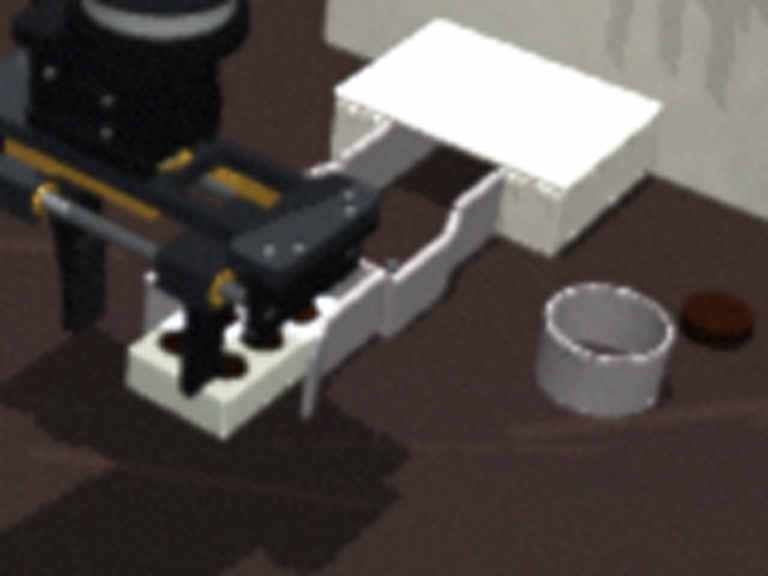

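The mould lies straight in the funnel, with its rear bottom corners at about crop (222,438) and (128,385). I'll close the fingers and work out where the rear face is before descending.

>>> {"name": "move_arm", "arguments": {
  "rows": [
    {"xyz": [0,0,0],"twist": [0,0,0],"grip": 0.8},
    {"xyz": [0,0,0],"twist": [0,0,0],"grip": 0.8},
    {"xyz": [0,0,0],"twist": [0,0,0],"grip": 0.8},
    {"xyz": [0,0,0],"twist": [0,0,0],"grip": 0.8}
  ]
}}

```text
time: 7.3
position: [0.4469, -0.0516, 0.084]
tool_rot: [3.137, 0.157, -0.0]
ft_force: [-0.3, -0.7, 0.7]
grip_width: 0.267
```

Run:
```python
from h import *
p=world('side','s4',np.array([(222,438),(128,385)])/4.8+[270,150],.02)[:,:2]
Rl=np.array([[np.cos(LY),np.sin(LY)],[-np.sin(LY),np.cos(LY)]])
print((Rl@(p-O).T).T)
go(lane(-.147,0),.037,5.7)
```

```text
[[-0.11705944 -0.02908578]
 [-0.11637515  0.02904341]]
t 7.3 p [ 0.4469 -0.0516  0.084 ] shift [0.18 0.02 4.7 ] twist [0. 0. 0.] F [-0.3 -0.7  0.7] g 0.267
```

>>> {"name": "move_arm", "arguments": {
  "rows": [
    {"xyz": [0,0,2.5],"twist": [0,0,0],"grip": 0.8},
    {"xyz": [0,0,4.2],"twist": [0,0,0],"grip": 0.8},
    {"xyz": [0,0,4.7],"twist": [0,0,0],"grip": 0.8},
    {"xyz": [0.6,0,4.7],"twist": [0,0,0],"grip": 0.8},
    {"xyz": [1.2,0,4.7],"twist": [0,0,0],"grip": 0.8}
  ]
}}

```text
time: 7.8
position: [0.4598, -0.0503, 0.0378]
tool_rot: [-3.138, -0.157, -0.002]
ft_force: [0.3, 0.4, -0.2]
grip_width: 0.199
```

>>> {"name": "move_arm", "arguments": {
  "rows": [
    {"xyz": [0.5,0,0],"twist": [0,0,0],"grip": 0.8},
    {"xyz": [1,0,0],"twist": [0,0,0],"grip": 0.8},
    {"xyz": [1.5,0,0],"twist": [0,0,0],"grip": 0.8},
    {"xyz": [2,0,0],"twist": [0,0,0],"grip": 0.8},
    {"xyz": [2.5,0,0],"twist": [0,0,0],"grip": 0.8}
  ]
}}

```text
time: 8.3
position: [0.4838, -0.0478, 0.0371]
tool_rot: [-3.138, -0.157, 0.0]
ft_force: [-2.2, -0.2, 1.8]
grip_width: 0.201
```

```bash
cat >> h.py <<'E'
def st():
    s=ctrl.get_state(); c,n=np.cos(LY),np.sin(LY); M=np.array([[c,n],[-n,c]]); p=np.array(s['position'])
    print('t',round(s['time'],2),'lane mm',(M@(p[:2]-O)*1000).round(1),'z',round(p[2],4),'Flane',(M@np.array(s['ft_force'])[:2]).round(1),'Fz',round(s['ft_force'][2],1),'yaw',R.from_rotvec(s['tool_rot']).as_matrix()[:2,0].round(3),s['grip_width'])
E
python3 -c "
from h import *
st()"
```

```text
t 8.3 lane mm [-111.7    0.3] z 0.0371 Flane [-2.3  0.1] Fz 1.8 yaw [0.995 0.1  ] 0.201410672644861
```

>>> {"name": "move_arm", "arguments": {
  "rows": [
    {"xyz": [0.4,0,0],"twist": [0,0,0],"grip": 0.8},
    {"xyz": [0.8,0,0],"twist": [0,0,0],"grip": 0.8},
    {"xyz": [1.2,0,0],"twist": [0,0,0],"grip": 0.8},
    {"xyz": [1.6,0,0],"twist": [0,0,0],"grip": 0.8},
    {"xyz": [2.0,0,0],"twist": [0,0,0],"grip": 0.8}
  ]
}}

```text
time: 8.8
position: [0.4924, -0.0469, 0.0345]
tool_rot: [-3.135, -0.155, 0.038]
ft_force: [-28.0, -1.9, 16.8]
grip_width: 0.2
```

>>> {"name": "move_arm", "arguments": {
  "rows": [
    {"xyz": [0.5,0,0],"twist": [0,0,0],"grip": 0.8},
    {"xyz": [1,0,0],"twist": [0,0,0],"grip": 0.8},
    {"xyz": [1.5,0,0],"twist": [0,0,0],"grip": 0.8},
    {"xyz": [2,0,0],"twist": [0,0,0],"grip": 0.8},
    {"xyz": [2.5,0,0],"twist": [0,0,0],"grip": 0.8}
  ]
}}

```text
time: 9.3
position: [0.528, -0.0433, 0.0365]
tool_rot: [-3.138, -0.157, 0.002]
ft_force: [-2.9, -0.2, -1.9]
grip_width: 0.2
```

```bash
python3 -c "
from h import *
st()
snap('side','s5'); crop('s5',270,130,430,250,4.8,'s5c')"
```

```text
t 9.3 lane mm [-67.3   0.4] z 0.0365 Flane [-2.9  0.1] Fz -1.9 yaw [0.995 0.1  ] 0.20049858859484862
```

View pics/s5c.png

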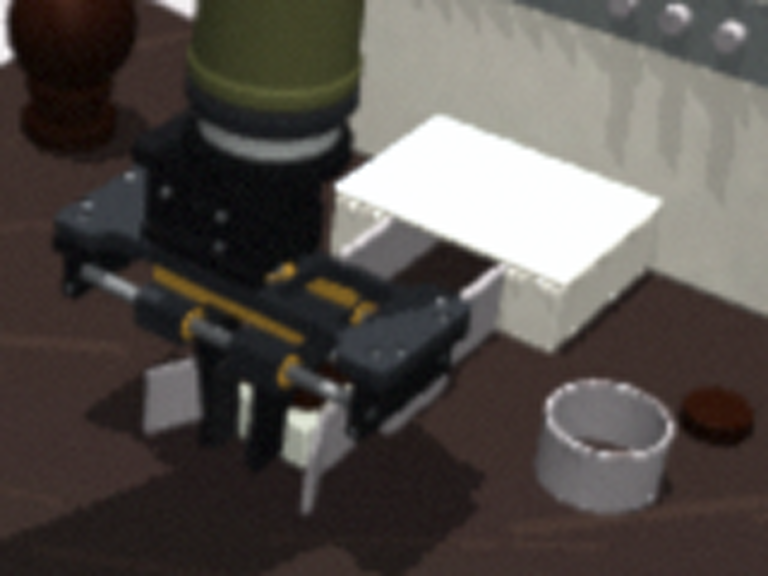

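The push met a brief resistance of about 28 N at the flaps, then dropped back to about 3 N. The picture shows the mould going in straight between the walls at about crop (300,420). I'll continue in smaller steps.

>>> {"name": "move_arm", "arguments": {
  "rows": [
    {"xyz": [0.3,0,0],"twist": [0,0,0],"grip": 0.8},
    {"xyz": [0.6,0,0],"twist": [0,0,0],"grip": 0.8},
    {"xyz": [0.9,0,0],"twist": [0,0,0],"grip": 0.8},
    {"xyz": [1.2,0,0],"twist": [0,0,0],"grip": 0.8},
    {"xyz": [1.5,0,0],"twist": [0,0,0],"grip": 0.8}
  ]
}}

```text
time: 9.85
position: [0.5435, -0.0418, 0.0371]
tool_rot: [-3.138, -0.157, -0.0]
ft_force: [-3.0, 0.0, -1.1]
grip_width: 0.199
```

```bash
python3 -c "
from h import *
st()"
```

```text
t 9.85 lane mm [-51.7   0.3] z 0.0371 Flane [-3.   0.3] Fz -1.1 yaw [0.995 0.1  ] 0.1992832668799818
```

>>> {"name": "move_arm", "arguments": {
  "rows": [
    {"xyz": [0.4,0,0],"twist": [0,0,0],"grip": 0.8},
    {"xyz": [0.8,0,0],"twist": [0,0,0],"grip": 0.8},
    {"xyz": [1.2,0,0],"twist": [0,0,0],"grip": 0.8},
    {"xyz": [1.6,0,0],"twist": [0,0,0],"grip": 0.8},
    {"xyz": [2,0,0],"twist": [0,0,0],"grip": 0.8}
  ]
}}

```text
time: 10.35
position: [0.5635, -0.0398, 0.0371]
tool_rot: [-3.138, -0.157, -0.0]
ft_force: [-4.0, -0.2, -0.9]
grip_width: 0.199
```

```bash
python3 -c "
from h import *
st()"
```

```text
t 10.35 lane mm [-31.7   0.3] z 0.0371 Flane [-4.   0.2] Fz -0.9 yaw [0.995 0.1  ] 0.19910213423124376
```

>>> {"name": "move_arm", "arguments": {
  "rows": [
    {"xyz": [0.5,0,0],"twist": [0,0,0],"grip": 0.8},
    {"xyz": [1,0,0],"twist": [0,0,0],"grip": 0.8},
    {"xyz": [1.5,0,0],"twist": [0,0,0],"grip": 0.8},
    {"xyz": [2,0,0],"twist": [0,0,0],"grip": 0.8},
    {"xyz": [2.5,0,0],"twist": [0,0,0],"grip": 0.8}
  ]
}}

```text
time: 10.85
position: [0.5885, -0.0373, 0.0371]
tool_rot: [-3.138, -0.157, -0.0]
ft_force: [-2.8, 0.1, -1.5]
grip_width: 0.201
```

>>> {"name": "move_arm", "arguments": {
  "rows": [
    {"xyz": [0.5,0,0],"twist": [0,0,0],"grip": 0.8},
    {"xyz": [1,0,0],"twist": [0,0,0],"grip": 0.8},
    {"xyz": [1.5,0,0],"twist": [0,0,0],"grip": 0.8},
    {"xyz": [2,0,0],"twist": [0,0,0],"grip": 0.8},
    {"xyz": [2.5,0,0],"twist": [0,0,0],"grip": 0.8}
  ]
}}

```text
time: 11.35
position: [0.6133, -0.0349, 0.0371]
tool_rot: [-3.138, -0.157, -0.0]
ft_force: [-3.5, 0.0, 0.5]
grip_width: 0.199
```

```bash
python3 -c "
from h import *
st()"
```

```text
t 11.35 lane mm [18.4  0.3] z 0.0371 Flane [-3.5  0.4] Fz 0.5 yaw [0.995 0.1  ] 0.19928206876467608
```

>>> {"name": "move_arm", "arguments": {
  "rows": [
    {"xyz": [0.3,0,0],"twist": [0,0,0],"grip": 0.8},
    {"xyz": [0.6,0,0],"twist": [0,0,0],"grip": 0.8},
    {"xyz": [0.9,0,0],"twist": [0,0,0],"grip": 0.8},
    {"xyz": [1.2,0,0],"twist": [0,0,0],"grip": 0.8},
    {"xyz": [1.5,0,0],"twist": [0,0,0],"grip": 0.8}
  ]
}}

```text
time: 11.85
position: [0.6281, -0.0335, 0.0373]
tool_rot: [3.138, 0.157, 0.001]
ft_force: [-4.4, -0.5, 1.0]
grip_width: 0.195
```

>>> {"name": "move_arm", "arguments": {
  "rows": [
    {"xyz": [0.16,0,0],"twist": [0,0,0],"grip": 0.8},
    {"xyz": [0.32,0,0],"twist": [0,0,0],"grip": 0.8},
    {"xyz": [0.48,0,0],"twist": [0,0,0],"grip": 0.8},
    {"xyz": [0.64,0,0],"twist": [0,0,0],"grip": 0.8},
    {"xyz": [0.8,0,0],"twist": [0,0,0],"grip": 0.8}
  ]
}}

```text
time: 12.35
position: [0.6358, -0.0326, 0.0372]
tool_rot: [-3.138, -0.157, -0.0]
ft_force: [-4.9, -1.0, 1.6]
grip_width: 0.195
```

>>> {"name": "move_arm", "arguments": {
  "rows": [
    {"xyz": [0.16,0,0],"twist": [0,0,0],"grip": 0.8},
    {"xyz": [0.32,0,0],"twist": [0,0,0],"grip": 0.8},
    {"xyz": [0.48,0,0],"twist": [0,0,0],"grip": 0.8},
    {"xyz": [0.64,0,0],"twist": [0,0,0],"grip": 0.8},
    {"xyz": [0.8,0,0],"twist": [0,0,0],"grip": 0.8}
  ]
}}

```text
time: 12.85
position: [0.6443, -0.0318, 0.0372]
tool_rot: [3.138, 0.157, 0.001]
ft_force: [-2.3, -0.3, 0.6]
grip_width: 0.202
```

>>> {"name": "move_arm", "arguments": {
  "rows": [
    {"xyz": [0.16,0,0],"twist": [0,0,0],"grip": 0.8},
    {"xyz": [0.32,0,0],"twist": [0,0,0],"grip": 0.8},
    {"xyz": [0.48,0,0],"twist": [0,0,0],"grip": 0.8},
    {"xyz": [0.64,0,0],"twist": [0,0,0],"grip": 0.8},
    {"xyz": [0.8,0,0],"twist": [0,0,0],"grip": 0.8}
  ]
}}

```text
time: 13.35
position: [0.6518, -0.0311, 0.0372]
tool_rot: [3.138, 0.157, 0.0]
ft_force: [-3.0, 0.9, 1.6]
grip_width: 0.199
```

>>> {"name": "move_arm", "arguments": {
  "rows": [
    {"xyz": [0.16,0,0],"twist": [0,0,0],"grip": 0.8},
    {"xyz": [0.32,0,0],"twist": [0,0,0],"grip": 0.8},
    {"xyz": [0.48,0,0],"twist": [0,0,0],"grip": 0.8},
    {"xyz": [0.64,0,0],"twist": [0,0,0],"grip": 0.8},
    {"xyz": [0.8,0,0],"twist": [0,0,0],"grip": 0.8}
  ]
}}

```text
time: 13.85
position: [0.6598, -0.0302, 0.0371]
tool_rot: [-3.138, -0.157, -0.0]
ft_force: [-1.8, -0.3, 1.4]
grip_width: 0.197
```

>>> {"name": "move_arm", "arguments": {
  "rows": [
    {"xyz": [0.12,0,0],"twist": [0,0,0],"grip": 0.8},
    {"xyz": [0.24,0,0],"twist": [0,0,0],"grip": 0.8},
    {"xyz": [0.36,0,0],"twist": [0,0,0],"grip": 0.8},
    {"xyz": [0.48,0,0],"twist": [0,0,0],"grip": 0.8},
    {"xyz": [0.6,0,0],"twist": [0,0,0],"grip": 0.8}
  ]
}}

```text
time: 14.35
position: [0.664, -0.0301, 0.037]
tool_rot: [-3.137, -0.156, 0.006]
ft_force: [-8.7, 0.4, 6.3]
grip_width: 0.203
```

The stop has been felt, with the force rising to 8.7 N. I'll add a little and read again.

>>> {"name": "move_arm", "arguments": {
  "rows": [
    {"xyz": [0.1,0,0],"twist": [0,0,0],"grip": 0.8},
    {"xyz": [0.2,0,0],"twist": [0,0,0],"grip": 0.8}
  ]
}}

```text
time: 14.55
position: [0.6652, -0.0301, 0.037]
tool_rot: [-3.137, -0.156, 0.008]
ft_force: [-10.6, 0.1, 7.9]
grip_width: 0.199
```

>>> {"name": "move_arm", "arguments": {
  "rows": [
    {"xyz": [0.12,0,0],"twist": [0,0,0],"grip": 0.8},
    {"xyz": [0.12,0,0],"twist": [0,0,0],"grip": 0.8},
    {"xyz": [0.12,0,0],"twist": [0,0,0],"grip": 0.8},
    {"xyz": [0.12,0,0],"twist": [0,0,0],"grip": 0.8},
    {"xyz": [0.12,0,0],"twist": [0,0,0],"grip": 0.8}
  ]
}}

```text
time: 15.05
position: [0.6661, -0.0301, 0.037]
tool_rot: [-3.137, -0.156, 0.009]
ft_force: [-10.7, -1.4, 7.4]
grip_width: 0.201
```

```bash
python3 -c "
from h import *
st()"
```

```text
t 15.05 lane mm [71.4 -0.2] z 0.037 Flane [-10.7  -0.3] Fz 7.4 yaw [0.995 0.099] 0.2006092010951134
```

>>> {"name": "move_arm", "arguments": {
  "rows": [
    {"xyz": [0.1,0,0],"twist": [0,0,0],"grip": 0.8},
    {"xyz": [0.1,0,0],"twist": [0,0,0],"grip": 0.8},
    {"xyz": [0.1,0,0],"twist": [0,0,0],"grip": 0.8},
    {"xyz": [0.1,0,0],"twist": [0,0,0],"grip": 0.8},
    {"xyz": [0.1,0,0],"twist": [0,0,0],"grip": 0.8}
  ]
}}

```text
time: 15.55
position: [0.6666, -0.0301, 0.037]
tool_rot: [-3.137, -0.156, 0.011]
ft_force: [-11.2, -1.3, 8.9]
grip_width: 0.2
```

The mould was pressed at about 11 N for over half a second. Now I'll back off gently and lift straight up.

>>> {"name": "move_arm", "arguments": {
  "rows": [
    {"xyz": [-0.3,0,0],"twist": [0,0,0],"grip": 0.8},
    {"xyz": [-0.6,0,0],"twist": [0,0,0],"grip": 0.8},
    {"xyz": [-0.9,0,0],"twist": [0,0,0],"grip": 0.8},
    {"xyz": [-1.2,0,0],"twist": [0,0,0],"grip": 0.8},
    {"xyz": [-1.6,0,0],"twist": [0,0,0],"grip": 0.8}
  ]
}}

```text
time: 16.05
position: [0.6545, -0.0303, 0.0373]
tool_rot: [-3.137, -0.158, -0.003]
ft_force: [-0.3, 0.7, -0.1]
grip_width: 0.202
```

```bash
python3 -c "
from h import *
st()"
```

```text
t 16.05 lane mm [59.8  0.8] z 0.0373 Flane [-0.2  0.7] Fz -0.1 yaw [0.995 0.1  ] 0.2021986254961377
```

>>> {"name": "move_arm", "arguments": {
  "rows": [
    {"xyz": [0,0,-1.5],"twist": [0,0,0],"grip": 0.8},
    {"xyz": [0,0,-4],"twist": [0,0,0],"grip": 0.8},
    {"xyz": [0,0,-8],"twist": [0,0,0],"grip": 0.8},
    {"xyz": [0,0,-12],"twist": [0,0,0],"grip": 0.8},
    {"xyz": [0,0,-14],"twist": [0,0,0],"grip": 0.8}
  ]
}}

```text
time: 16.55
position: [0.6561, -0.0313, 0.1827]
tool_rot: [-3.138, -0.156, -0.012]
ft_force: [0.9, -0.9, -0.5]
grip_width: 0.202
```

>>> {"name": "move_arm", "arguments": {
  "rows": [
    {"xyz": [-3,-4,-2],"twist": [0,0,0],"grip": 0.8},
    {"xyz": [-6,-8,-3],"twist": [0,0,0],"grip": 0.8},
    {"xyz": [-9,-12,-3],"twist": [0,0,0],"grip": 0.8},
    {"xyz": [-12,-16,-3],"twist": [0,0,0],"grip": 0.8},
    {"xyz": [-14,-20,-3],"twist": [0,0,0],"grip": 0.8}
  ]
}}

```text
time: 17.05
position: [0.4934, 0.1549, 0.2087]
tool_rot: [-3.136, -0.154, -0.003]
ft_force: [0.6, 1.2, 0.2]
grip_width: 0.199
```

Run:
```python
from h import *
st()
a,_=snap('top','t6');b,_=snap('side','s6')
A=cv2.resize(a[70:190,220:360],None,fx=2.8,fy=2.8,interpolation=2);B=cv2.resize(b[130:250,290:430],None,fx=2.8,fy=2.8,interpolation=2)
cv2.imwrite('pics/f6.png',np.hstack([A,B]))
```

```text
t 17.05 lane mm [-82.  201.1] z 0.2087 Flane [0.7 1.1] Fz 0.2 yaw [0.995 0.098] 0.1990137718586417
```

View pics/f6.png

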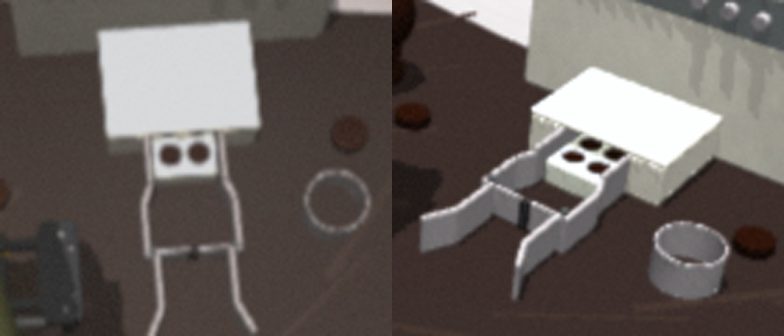

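The mould lies flat, half under the hood, with its rear edge at about (185,178) in the top view. Both flaps are shut in line, at about (193,250) in the top view and (525,197) in the side view. The cutter and disc have not moved and the arm is clear, so I'm handing in.

```bash
python3 -c "
from h import *
print(ctrl.close_job())"
```

```text
the job is handed in; nothing more can be done
None
```

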